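Seat the high reagent vial and start the run

ROBOT

A 6-joint arm with a two-finger parallel gripper is mounted at the origin on the work surface. World frame = base frame: x ahead of the robot, y to its left, z up, the work surface at z = 0. Lengths are in m, angles in rad, forces in N, time in s.
With the tool pointing down it reaches from about 0.275 to 0.825 m from the base axis. Payload 4.9 kg.
Tool frame: the origin (TCP) lies between the finger pads; the fingertips stand 19 mm ahead of it and the grasp point (between the pads) is the TCP; y points along the fingers, z is the direction in which the jaws open and shut, and the axes are right-handed (so a half turn about y gives the same grasp; the last joint's range is limited). The gripper opens to 85 mm and grips with 20 to 120 N. Pads are 22 mm wide; open, the fingers measure 114 mm over their backs; the gripper's body (76 mm by 85 mm) begins 54 mm behind the grasp point. The pads swing forward as they close: fully open they stand 13 mm farther back than shut.
Start: joints at [-1.363, 0.326, -0.193, 1.052, 0, 1.437], TCP at [0.184, -0.518, 0.25] pointing down, gripper open.
Joint ranges: [-2.65, 2.65], [-0.97, 1.79], [-1.3, 1.35], [-1.93, 2.1], [-1.47, 1.37], [-3.14, 3.14]. Speed limits (rad/s): [2.57, 2.57, 3.14, 3.14, 3.14, 3.14].

INTERFACE

Orientations are given as a rotation vector (axis times angle).
In Python, from plant import bot, read_camera, camera_info gives the robot as it stands.
- The arm moves only by the tool arm_command, never from a script. Its argument "targets" is a list of rows, each a list of 3 entries, a list of its own where there are three numbers: the shift along the world's x, y, z in mm, then the turn about the world's z in rad, then the finger opening in mm, from 0 to 85.4. A call has 1 to 8 rows; each row shifts and turns the pose as measured when the row begins; what a row does not reach is not made up. A row lasts 1/12 s, in which the tool goes at most 41.7 mm and 7.16 degrees, less where a joint would pass 70% of its speed; a pose out of reach is approached as far as the arm can. A call with a gripper value outside its range is refused whole. The fingers move at their own pace and stop on an object; "force" is the grip in N (left out, the last holds). Time passes only in rows, so rows that do not move let the fingers close. It gives the time, the measured TCP pose, the force and the opening at its end, in the units of the state.
- bot.get_state(): the state, without advancing time (a new reading comes with each control period).
- read_camera(name): name is "scene" or "top" or "wrist"; returns the picture (480x640x3 uint8, red, green, blue); there is no depth.
- camera_info(name): a dict with "intrinsics" (3x3 intrinsics, pixels), "xyz" and "rotation" of the camera in the world; the wrist camera has in their place "tool_from_camera" (4x4, takes a point from camera to tool coordinates, whose origin is the TCP and whose axes are the tool frame's). Camera axes: x right, y up, looking along -z (the intrinsics and any distortion apply to the point x, -y, -z); pixel columns grow to the right and rows downward; lengths in m; the calibration is good to about 2 mm. A picture is of the moment at which its call begins: read the wrist's pose just before it. camera_info takes no time and is no camera call.
- bot.finish_job(): hands the job in, once; it reports no verdict.
The state is a dict: "clock": time; "joint_pos": joint angles; "qd": joint speeds; "joint_efforts": joint torques, N m; "ee_pos": TCP position; "eef_rot": TCP orientation; "ft_force": force on the tool from outside, world axes, zero at the start; "moment": the same for the moment, N m; "finger_gap": opening from 0.0 (shut) to 1.0 (fully open).
Only numpy, scipy, OpenCV 4.12 (cv2) and the standard library are available. Lean on these libraries where they do the work, as an engineer would, in place of code of your own. Each camera call takes 0.05 s, during which the arm holds its last target.

TASK

One of the five capped vials in the reagent rack stands higher than the others: press it gently down with closed fingertips until it is fully home, level with the rest. Then press the round key on the control panel all the way down to start the run, let it spring back and withdraw. Do not pick anything up, and leave the other vials, the square and oblong keys and everything else on the bench alone.

Things in the scene. Friction and masses are not known exactly. Their poses are not given: they have to be found in the camera images.
- rack: grey reagent rack fixed to the bench, 108 (x) x 158 (y) x 50 (z) mm, with six round wells 30 mm wide and 40 mm deep in two rows of three, at x = -25, +25 mm and y = -50, 0, +50 mm in its own frame. Five wells hold a vial, one is empty but for a flat black disc on its floor. Origin: centre of its underside, on the bench
- high_vial (a joint): height in m by which the high vial stands above its seat: 14 to 22 mm (0.014 to 0.022) at the start, 0 when fully home on the floor of the well, where it stops hard. It slides only straight along its well, against a steady friction of about 4 N, and stays where it is left
- high_vial_cap (a point): the high vial, which stands in any of the wells: amber vial 28 mm in diameter and 72 mm tall with a flat white cap 26 mm in diameter and 14 mm tall, like the others but visibly higher. This point: centre of the cap's top face, 82 mm above the bench when fully home, 96 to 104 mm at the start; z up
- vial_a: one of the four fully seated vials, the same shape and size as the high vial (28 mm diameter, 72 mm tall, white cap), loose in its well. Origin: centre of its underside, 10 mm above the bench; its cap top is 82 mm above the bench. Leave alone
- vial_b: one of the four fully seated vials, the same shape and size as the high vial (28 mm diameter, 72 mm tall, white cap), loose in its well. Origin: centre of its underside, 10 mm above the bench; its cap top is 82 mm above the bench. Leave alone
- vial_c: one of the four fully seated vials, the same shape and size as the high vial (28 mm diameter, 72 mm tall, white cap), loose in its well. Origin: centre of its underside, 10 mm above the bench; its cap top is 82 mm above the bench. Leave alone
- vial_d: one of the four fully seated vials, the same shape and size as the high vial (28 mm diameter, 72 mm tall, white cap), loose in its well. Origin: centre of its underside, 10 mm above the bench; its cap top is 82 mm above the bench. Leave alone
- panel: white control panel fixed to the bench, 110 (x) x 200 (y) x 40 (z) mm, with a row of three grey keys along its y, 60 mm apart (at x = -10 mm, y = -60, 0, +60 mm in its frame), in any order, each standing 10 mm out of its top. A black display strip runs along its +x edge. Origin: centre of its underside, on the bench
- round_key (a joint): travel in m of the round key: 0 up, 0.006 fully down at a hard stop. Sprung: starts to move at about 1.5 N, about 5 N fully down; comes back up when let go. It counts as pressed beyond 4.5 mm
- round_key_top (a point): the round start key, 34 mm in diameter. Origin of this point: centre of its flat top face, 50 mm above the bench when up. Key axes are parallel to the panel's
- square_key (a joint): travel in m of the square key, same spring and stroke as the round one; leave alone
- square_key_top (a point): the square key, 32 x 32 mm; leave alone. Origin of this point: centre of its flat top face, 50 mm above the bench when up. Key axes are parallel to the panel's
- oblong_key (a joint): travel in m of the oblong key, same spring and stroke as the round one; leave alone
- oblong_key_top (a point): the oblong key, 50 mm (x) x 18 mm (y); leave alone. Origin of this point: centre of its flat top face, 50 mm above the bench when up. Key axes are parallel to the panel's
- beaker: empty glass beaker, 70 mm wide, 90 mm tall, loose on the bench beyond the work. Origin: centre of its underside; leave alone
- wash_bottle: white bottle, 64 mm in diameter, 150 mm tall, loose; origin: centre of its underside; leave alone
- specimen_jar: clear lidded jar, 60 mm in diameter, 70 mm tall, loose; origin: centre of its underside; leave alone
- tip_box: blue closed box of pipette tips, 120 x 85 x 55 mm, loose at the left; origin: centre of its underside; leave alone
- timer: flat white timer, 65 x 65 x 18 mm, loose at the right; origin: centre of its underside; leave alone

How it is judged:
On the way, in this order (a step that is already met when the one before it is completed fails the run):
1. the high vial is pressed home (value of joint high_vial below 0.003 m), for 0.2 s.
2. the round key is pressed down (value of joint round_key above 0.0045 m), for 0.05 s.
At the end, for the whole second after the job is handed in: The high vial is within 3 mm of fully home, the round key has been pressed afterwards and is up again (within 1.5 mm), the other keys are up, the other vials stand upright in their wells (within 8 mm of where they were) and the loose things are within 15 mm of where they were (value of joint high_vial below 0.003 m and value of joint each of round_key, square_key, oblong_key below 0.0015 m and angle between each of vial_a, vial_b, vial_c, vial_d's own z axis and vertical below 0.2 rad and distance of each of vial_a, vial_b, vial_c, vial_d from where it was at the start of the episode below 0.008 m and distance of each of beaker, wash_bottle, specimen_jar, tip_box, timer from where it was at the start of the episode below 0.015 m); the robot touches nothing.
It fails at once if the start key is pressed before the vial is home (value of joint high_vial above 0.004 m and value of joint round_key above 0.003 m).
It fails at once if the square or oblong key is pressed (over 2 mm) (value of joint any of square_key, oblong_key above 0.002 m).
It fails at once if the high vial is lifted (over 27 mm above its seat), or it or the key is pressed roughly (over 45 N) (value of joint high_vial above 0.027 m or contact force between the fingers and high_vial above 45 N or contact force between the fingers and round_key above 45 N).
It fails at once if another vial is touched (over 2 N), lifted or tipped (contact force between any of the fingers, the arm and vial_a above 2 N or contact force between any of the fingers, the arm and vial_b above 2 N or contact force between any of the fingers, the arm and vial_c above 2 N or contact force between any of the fingers, the arm and vial_d above 2 N or distance of any of vial_a, vial_b, vial_c, vial_d from where it was at the start of the episode above 0.008 m).
It fails at once if a bystander is moved by more than 15 mm (distance of any of beaker, wash_bottle, specimen_jar, tip_box, timer from where it was at the start of the episode above 0.015 m).
It also fails if it takes over 42 s, if anything falls off the work surface, if the arm or the gripper's body presses on something with over 40 N, if the wrist force passes 120 N, or if a joint passes its speed limit or range.

## Working session

There is one attempt and no reset: what is moved stays moved. The work goes in short steps, Python scripts to look and compute and a tool call to move; the robot and the scene stay as the last step left them, time stands still between calls to the robot, and variables do not carry over. Pictures are saved under pics/ and viewed, and the job is handed in when it is done.

Besides the shell and the picture viewer there is one more tool, called after "Call:" in YAML: its name, and indented under it one key for each argument. arm_command: Moves the arm, as the interface text tells. Its arguments: {"type":"object","properties":{"targets":{"type":"array","items":{"type":"array"}},"force":{"type":"number"}},"required":["targets"]}

```bash
mkdir -p pics; ls; python3 - <<'E'
from plant import bot, read_camera, camera_info
import cv2, numpy as np
print(bot.get_state())
for n in ["scene","top","wrist"]:
    print(n, camera_info(n))
for n in ["scene","top"]:
    im=read_camera(n); cv2.imwrite(f"pics/{n}0.png", im[:,:,::-1])
print(bot.get_state()["clock"])
E
```

```text
pics
{'clock': 0.0, 'joint_pos': array([-1.36317360e+00,  3.26928807e-01, -1.93576449e-01,  1.05202587e+00,
        3.00471507e-05,  1.43658766e+00]), 'qd': array([ 0.0005928 , -0.00041821,  0.00080985,  0.00018907, -0.00062483,
        0.00046856]), 'joint_efforts': array([ 5.11458711e-05, -4.43401229e+01,  2.62438792e+01,  1.54309825e-02,
        1.35299128e-04, -1.87572667e-06]), 'ee_pos': array([ 0.18426651, -0.51762671,  0.24951285]), 'eef_rot': array([-0.35142187,  2.0376429 , -2.03405902]), 'ft_force': array([0.09663057, 0.37389236, 0.33442156]), 'moment': array([ 0.00513934, -0.00253109,  0.06146929]), 'finger_gap': 1.00177347724046}
scene {'intrinsics': array([[444.44947821,   0.        , 319.29945896],
       [  0.        , 444.44947821, 237.5541207 ],
       [  0.        ,   0.        ,   1.        ]]), 'xyz': array([ 1.10645898, -0.06381466,  0.94305833]), 'rotation': array([0.44063387, 0.36463301, 1.38794885])}
top {'intrinsics': array([[471.73513213,   0.        , 321.95080458],
       [  0.        , 471.73513213, 241.8322503 ],
       [  0.        ,   0.        ,   1.        ]]), 'xyz': array([0.3533462, 0.0115988, 1.3512425]), 'rotation': array([ 0.13747184, -0.14939384, -1.56248162])}
wrist {'intrinsics': array([[368.13908695,   0.        , 321.9178237 ],
       [  0.        , 368.13908695, 243.90768288],
       [  0.        ,   0.        ,   1.        ]]), 'tool_from_camera': array([[-2.08029511e-04, -9.65576449e-01, -2.60119351e-01,
        -6.56349138e-02],
       [-7.31506897e-04,  2.60119434e-01, -9.65576172e-01,
        -1.23266289e-01],
       [ 9.99999711e-01, -1.05892390e-05, -7.60438351e-04,
         1.28999686e-04],
       [ 0.00000000e+00,  0.00000000e+00,  0.00000000e+00,
         1.00000000e+00]])}
0.1
```

View pics/scene0.png

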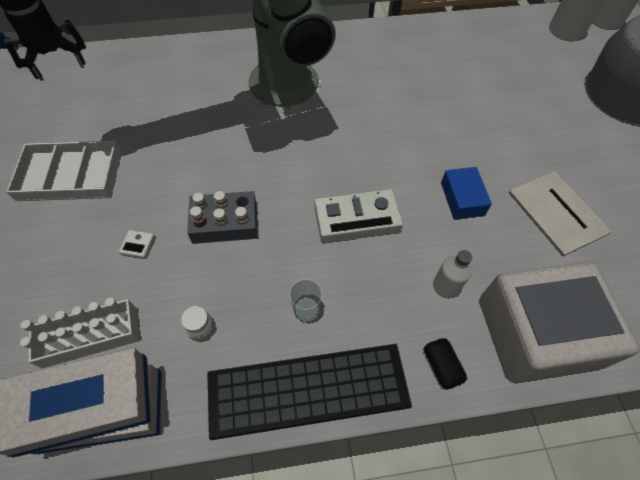

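View pics/top0.png

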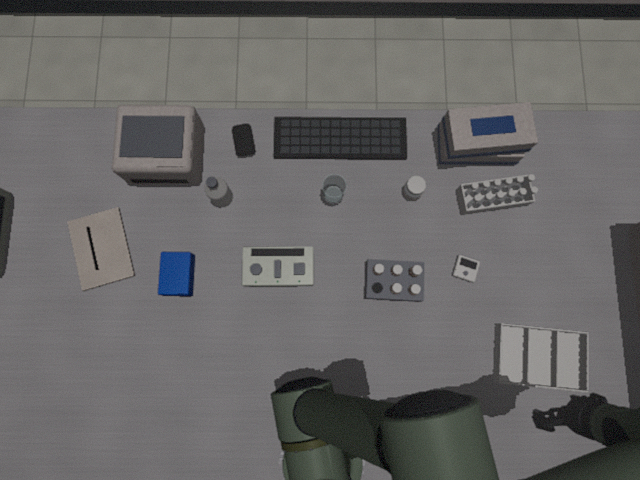

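The scene view shows the rack at about (222,217) and the panel at (358,215). In the top view the rack is at about (395,280) and the panel at (278,266). I'll zoom in on both.

```bash
python3 - <<'E'
import cv2, numpy as np
s=cv2.imread("pics/scene0.png"); t=cv2.imread("pics/top0.png")
a=cv2.resize(s[175:255,175:275],None,fx=7,fy=7,interpolation=cv2.INTER_CUBIC)
cv2.imwrite("pics/sz.png",a)
b=cv2.resize(t[235:310,230:430],None,fx=4,fy=4,interpolation=cv2.INTER_CUBIC)
cv2.imwrite("pics/tz.png",b)
E
```

```text
(no output)
```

View pics/sz.png

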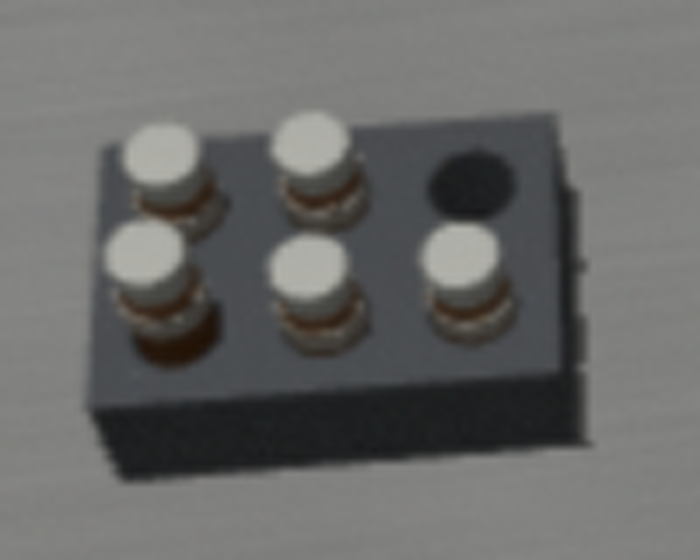

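View pics/tz.png

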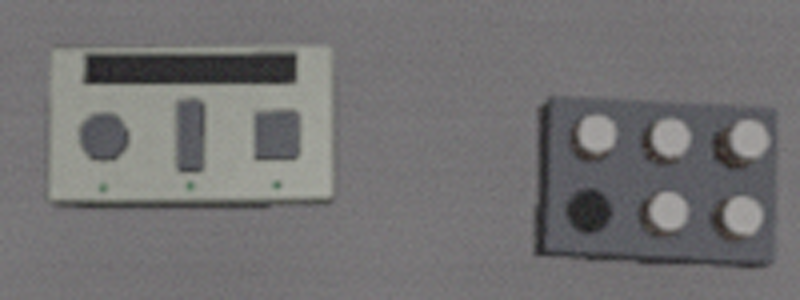

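The high vial is at the far right corner (+x, −y). In the scene zoom it's at about (145,252), with its amber body showing. In the top zoom it's at about (748,138). The round key is the panel's +y key, at (104,136) in the top zoom. Next I'll triangulate them.

```bash
cat > h.py <<'E'
import numpy as np, cv2
from scipy.spatial.transform import Rotation as R
from plant import bot, read_camera, camera_info
def pose(n):
    c=camera_info(n)
    if n=="wrist":
        s=bot.get_state(); T=np.eye(4); T[:3,:3]=R.from_rotvec(s["eef_rot"]).as_matrix(); T[:3,3]=s["ee_pos"]
        T=T@c["tool_from_camera"]; return c["intrinsics"],T[:3,3],T[:3,:3]
    return c["intrinsics"],np.array(c["xyz"]),R.from_rotvec(c["rotation"]).as_matrix()
def ray(P,uv):
    K,o,M=P; d=np.linalg.inv(K)@[uv[0],uv[1],1]; d=M@(d*[1,-1,-1]); return o,d/np.linalg.norm(d)
def plane(P,uv,z):
    o,d=ray(P,uv); return o+d*(z-o[2])/d[2]
def tri(r1,r2):
    (a,d),(b,e)=r1,r2
    t=np.linalg.lstsq(np.c_[d,-e],b-a,rcond=None)[0]
    p,q=a+d*t[0],b+e*t[1]; return (p+q)/2,np.linalg.norm(p-q)
E
cat > m.py <<'E'
from h import *
im={"scene":cv2.imread("pics/scene0.png"),"top":cv2.imread("pics/top0.png")}
def blobs(n,box,lo,hi,amin):
    x0,y0,x1,y1=box
    g=cv2.cvtColor(im[n],cv2.COLOR_BGR2GRAY)[y0:y1,x0:x1]
    g=cv2.resize(g,None,fx=8,fy=8,interpolation=cv2.INTER_CUBIC)
    m=((g>=lo)&(g<=hi)).astype(np.uint8)
    k,l,st,c=cv2.connectedComponentsWithStats(m)
    return [(np.round((c[i]+.5)/8-.5+[x0,y0],2),st[i,4]/64,st[i,2:4]/8) for i in range(1,k) if st[i,4]/64>amin]
P={n:pose(n) for n in im}
print("scene caps"); S=blobs("scene",(185,185,258,245),150,255,40)
for b in S: print(b)
print("top caps"); T=blobs("top",(362,255,428,305),160,255,40)
for b in T: print(b)
# keys
print("keys top"); KT=blobs("top",(247,260,310,280),0,150,30); [print(b) for b in KT]
print("keys scene"); KS=blobs("scene",(322,193,396,219),0,125,20); [print(b) for b in KS]
for b in S:
    r=ray(P["scene"],b[0])
    for c in T:
        p,e=tri(r,ray(P["top"],c[0]))
        if e<.012 and .06<p[2]<.13: print("cap",p.round(4),round(e,4),b[0],c[0])
for b in KS:
    for c in KT:
        p,e=tri(ray(P["scene"],b[0]),ray(P["top"],c[0]))
        if e<.012: print("key",p.round(4),round(e,4),c[0],b[0])
E
python3 m.py
```

```text
scene caps
(array([218.75, 194.79]), np.float64(65.578125), array([10.125,  8.625]))
(array([197.45, 196.33]), np.float64(65.328125), array([9.625, 8.125]))
(array([195.06, 210.54]), np.float64(67.671875), array([10.125,  8.5  ]))
(array([240.2 , 210.97]), np.float64(67.078125), array([9.875, 8.5  ]))
(array([218.47, 212.62]), np.float64(65.421875), array([9.875, 8.25 ]))
top caps
keys top
(array([264.92, 268.77]), np.float64(573.03125), array([36.25, 20.  ]))
(array([298.63, 268.09]), np.float64(181.59375), array([14.   , 15.875]))
keys scene
(array([356.9 , 206.08]), np.float64(161.984375), array([11.75, 21.75]))
(array([380.96, 203.26]), np.float64(151.15625), array([14.375, 13.375]))
(array([332.88, 209.69]), np.float64(178.34375), array([15.25 , 14.125]))
(array([382.91, 217.43]), np.float64(39.546875), array([21.5,  3. ]))
key [0.5202 0.0672 0.045 ] 0.0008 [298.63 268.09] [332.88 209.69]
```

```bash
sed -i 's/(362,255,428,305),160/(362,255,428,305),135/; s/(247,260,310,280),0,150/(247,257,310,280),0,118/; s/0,125,20/0,112,20/' m.py; python3 m.py; python3 -c "
import cv2
g=cv2.cvtColor(cv2.imread('pics/top0.png'),6)
print(g[269,250:312]); print(g[270,364:426])"
```

```text
scene caps
(array([218.75, 194.79]), np.float64(65.578125), array([10.125,  8.625]))
(array([197.45, 196.33]), np.float64(65.328125), array([9.625, 8.125]))
(array([195.06, 210.54]), np.float64(67.671875), array([10.125,  8.5  ]))
(array([240.2 , 210.97]), np.float64(67.078125), array([9.875, 8.5  ]))
(array([218.47, 212.62]), np.float64(65.421875), array([9.875, 8.25 ]))
top caps
(array([378.91, 267.91]), np.float64(62.03125), array([8.75, 8.75]))
(array([397.36, 268.93]), np.float64(63.5), array([9.125, 9.   ]))
(array([417.  , 269.27]), np.float64(63.0625), array([9.125, 9.   ]))
(array([396.84, 287.3 ]), np.float64(63.5625), array([9.   , 9.125]))
(array([415.43, 288.43]), np.float64(65.3125), array([9.125, 9.25 ]))
keys top
(array([277.21, 268.51]), np.float64(127.234375), array([ 7.375, 18.75 ]))
(array([298.85, 268.49]), np.float64(136.609375), array([11.5  , 12.625]))
(array([255.58, 268.89]), np.float64(121.328125), array([12.5 , 12.25]))
keys scene
(array([356.88, 206.16]), np.float64(149.140625), array([11.25 , 21.375]))
(array([380.95, 203.3 ]), np.float64(141.9375), arra
[... 585 characters left out ...]
.5177 0.1871 0.0438] 0.0009 [255.58 268.89] [380.95 203.3 ]
key [0.5193 0.0669 0.0436] 0.0015 [298.85 268.49] [332.85 209.73]
key [ 0.525   0.1965 -0.0115] 0.0049 [255.58 268.89] [383.13 217.49]
[ 98  84  85  82  89  91  93  92  88  94  85  80 124 154 151 148 146 146
 149 148 148 152 151 141 109  86  92  89  90  91  94 131 153 154 152 150
 153 154 155 151 153 154 159 131  90  91  93  93  93  95  95  95  98  95
  98 141 160 160 159 158 158 156]
[ 93  49  51  80  95  92  90  90  76  53  77 140 163 162 158 162 161 160
 162 134  88  92  92  93  94  92  73  52  68 139 162 164 158 158 156 159
 160 154 125  87  93  89  94  87  58  40  53  61  99 147 163 156 154 157
 157 156 159 148 120  86 105 114]
```

The five caps sit at the expected 50 mm pitch. Four have tops at about 82 mm, and the high one is at (0.5115, −0.2516, 0.097), so about 15 mm up. The round key is at about (0.518, 0.187). Its height comes out low because the mask includes its sides, so I'll refine it later. Now I'll close the fingers and move above the vial.

Call:
arm_command:
  targets:
    - [[30,24,0],0,0]
    - [[30,24,0],0,0]
    - [[30,24,0],0,0]
    - [[30,24,0],0,0]
    - [[30,24,0],0,0]
    - [[30,24,0],0,0]
    - [[30,24,0],0,0]
    - [[30,24,0],0,0]
  force: 40

```text
clock: 0.77
ee_pos: [0.4252, -0.321, 0.2461]
eef_rot: [-0.339, 2.052, -2.043]
ft_force: [1.0, -1.2, -0.2]
finger_gap: 0.002
```

Call:
arm_command:
  targets:
    - [[30,24,0],0,0]
    - [[30,24,0],0,0]
    - [[26,21,0],0,0]
    - [[0,0,0],0,0]

```text
clock: 1.1
ee_pos: [0.5184, -0.2425, 0.2447]
eef_rot: [-0.345, 2.05, -2.036]
ft_force: [-0.5, -0.5, -0.3]
finger_gap: 0.001
```

```bash
python3 - <<'E'
from h import *
s=bot.get_state(); print(s["clock"],s["ee_pos"],s["ft_force"], R.from_rotvec(s["eef_rot"]).as_matrix().round(3))
P=pose("wrist"); im=read_camera("wrist")[:,:,::-1].copy(); cv2.imwrite("pics/w1.png",im)
K,o,M=P
def proj(p):
    c=M.T@(np.array(p)-o); c=c*[1,-1,-1]; q=K@c; return q[:2]/q[2]
print("cap pred",proj([.5115,-.2516,.097]), "cam",o)
E
```

```text
1.1 [ 0.51844643 -0.24245285  0.24469151] [-0.49710725 -0.45239733 -0.27400559] [[-0.946 -0.004  0.326]
 [-0.326  0.006 -0.945]
 [ 0.002 -1.    -0.007]]
cap pred [331.28103851 246.28581069] cam [ 0.58110224 -0.22199457  0.36781225]
```

View pics/w1.png

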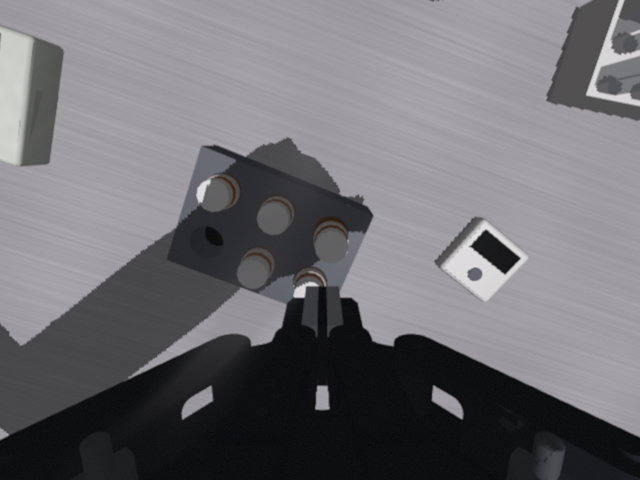

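The wrist view shows the high vial's cap at about (331,242), against a prediction of (331,246). Measuring it precisely gives an independent check.

```bash
cat > w.py <<'E'
from h import *
P=pose("wrist"); im=cv2.imread("pics/w1.png"); 
z=cv2.resize(im[180:310,180:360],None,fx=4.4,fy=4.4,interpolation=cv2.INTER_CUBIC); cv2.imwrite("pics/w1z.png",z)
g=cv2.cvtColor(im,cv2.COLOR_BGR2GRAY); print(g[242,305:360]); print(g[215:270,331])
print(g[216,245:300])
hsv=cv2.cvtColor(im,cv2.COLOR_BGR2HSV)
E
python3 w.py
```

```text
[ 47  45  46  46  45  45  46  46  63  71  81  92  98  97  99  97  98  98
  98  99  97  97  98  98  98  99  99  98  97  97  99  98  98  97  98  98
  97  98  98  98  97  97 121 135 124 114 113 114 114 115 114 114 114 113
 113]
[ 44  39  33  32  33  44  64  76  81  74  53  42  61  80  86  86  92  97
  98  98  98  97  98  98  98  97  97  99  98  98  97  97  98  97  98  97
  97  97  98  96  97  97  98  97  97  97  98  98 104 108 107 106 106 106
 107]
[46 44 45 45 44 47 46 47 47 48 47 54 81 95 96 96 96 96 96 95 96 94 95 95
 95 94 95 95 95 94 94 95 95 95 95 95 95 95 94 95 95 95 95 87 81 64 60 76
 71 54 49 50 52 51 51]
```

View pics/w1z.png

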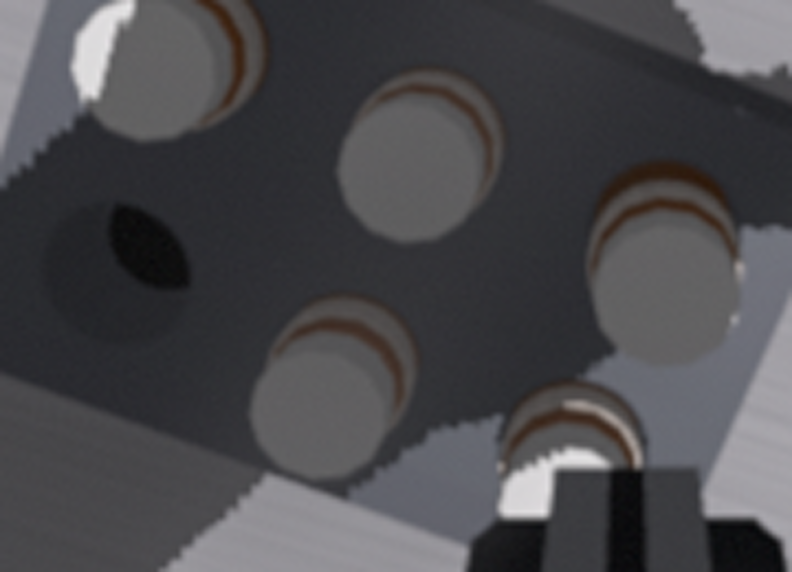

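The zoom puts the cap top's centre at (331.4, 246.2), within 0.2 px of the prediction, so the position is confirmed. I'll descend to just above it.

Call:
arm_command:
  targets:
    - [[-7,-9,0],0,0]
    - [[0,0,-30],0,0]
    - [[0,0,-30],0,0]
    - [[0,0,-25],0,0]
    - [[0,0,-15],0,0]
    - [[0,0,-8],0,0]
    - [[0,0,0],0,0]

```text
clock: 1.73
ee_pos: [0.5003, -0.2621, 0.1331]
eef_rot: [-0.341, 2.055, -2.049]
ft_force: [0.0, 0.3, -0.1]
finger_gap: 0.002
```

Call:
arm_command:
  targets:
    - [[11,10,0],0,0]
    - [[0,0,0],0,0]
    - [[0,0,0],0,0]

```text
clock: 1.98
ee_pos: [0.5102, -0.2547, 0.1347]
eef_rot: [-0.336, 2.057, -2.053]
ft_force: [0.2, 0.2, 1.1]
finger_gap: 0.002
```

Call:
arm_command:
  targets:
    - [[1,3,-3],0,0]
    - [[0,0,-6],0,0]
    - [[0,0,-3],0,0]
    - [[0,0,0],0,0]

```text
clock: 2.32
ee_pos: [0.5134, -0.2526, 0.1248]
eef_rot: [-0.332, 2.05, -2.055]
ft_force: [0.6, 0.8, -0.6]
finger_gap: -0.004
```

Call:
arm_command:
  targets:
    - [[-2,1,-4],0,0]
    - [[0,0,-3],0,0]
    - [[0,0,-3],0,0]
    - [[0,0,-2],0,0]

```text
clock: 2.65
ee_pos: [0.5118, -0.2517, 0.1127]
eef_rot: [-0.331, 2.048, -2.056]
ft_force: [-0.3, 0.2, 4.9]
finger_gap: 0.0
```

The tool force reads 4.9 N, which matches the sliding friction, so contact came at about TCP 0.115 as expected. I'll keep pressing in small steps.

Call:
arm_command:
  targets:
    - [[0,0,-3],0,0]
    - [[0,0,-2],0,0]
    - [[0,0,-2],0,0]

```text
clock: 2.9
ee_pos: [0.5118, -0.2517, 0.1056]
eef_rot: [-0.331, 2.048, -2.056]
ft_force: [0.1, 1.5, 4.1]
finger_gap: 0.002
```

Call:
arm_command:
  targets:
    - [[0,0,-1.5],0,0]
    - [[0,0,-1],0,0]

```text
clock: 3.07
ee_pos: [0.5118, -0.2517, 0.1028]
eef_rot: [-0.331, 2.048, -2.056]
ft_force: [-0.5, 0.1, 4.0]
finger_gap: 0.003
```

Call:
arm_command:
  targets:
    - [[0,0,-1],0,0]

```text
clock: 3.15
ee_pos: [0.5118, -0.2517, 0.1017]
eef_rot: [-0.331, 2.048, -2.056]
ft_force: [-1.1, 0.1, 3.9]
finger_gap: 0.003
```

Call:
arm_command:
  targets:
    - [[0,0,-0.6],0,0]

```text
clock: 3.23
ee_pos: [0.5118, -0.2517, 0.1011]
eef_rot: [-0.331, 2.048, -2.056]
ft_force: [-1.2, 1.3, 7.4]
finger_gap: -0.0
```

Call:
arm_command:
  targets:
    - [[0,0,-0.4],0,0]

```text
clock: 3.32
ee_pos: [0.5119, -0.2518, 0.101]
eef_rot: [-0.33, 2.048, -2.056]
ft_force: [-1.9, 1.9, 10.8]
finger_gap: -0.003
```

The force is up to 10.8 N with no further travel, and the TCP is at 0.101, which is the home height. The vial has hit its hard stop. I'll withdraw straight up and check.

Call:
arm_command:
  targets:
    - [[0,0,5],0,0]
    - [[0,0,15],0,0]
    - [[0,0,30],0,0]
    - [[0,0,30],0,0]
    - [[0,0,20],0,0]
    - [[0,20,0],0,0]
    - [[0,35,0],0,0]
    - [[0,35,0],0,0]

```text
clock: 3.98
ee_pos: [0.511, -0.1652, 0.2038]
eef_rot: [-0.322, 2.053, -2.064]
ft_force: [-0.4, 1.3, 0.2]
finger_gap: 0.002
```

Call:
arm_command:
  targets:
    - [[0,35,0],0,0]
    - [[0,35,0],0,0]
    - [[0,35,0],0,0]
    - [[0,35,0],0,0]
    - [[0,35,0],0,0]
    - [[0,15,0],0,0]
    - [[0,0,0],0,0]

```text
clock: 4.57
ee_pos: [0.5092, 0.0376, 0.2042]
eef_rot: [-0.322, 2.052, -2.06]
ft_force: [-0.8, 0.7, 0.3]
finger_gap: 0.005
```

```bash
python3 - <<'E'
from h import *
s=bot.get_state(); print(s["clock"],s["ee_pos"],s["ft_force"])
for n in ["scene","top"]:
    im=read_camera(n); cv2.imwrite(f"pics/{n}1.png", im[:,:,::-1])
im=cv2.imread("pics/scene1.png")[165:255,175:415]; cv2.imwrite("pics/s1z.png",cv2.resize(im,None,fx=3.3,fy=3.3,interpolation=cv2.INTER_CUBIC))
s=bot.get_state(); print(s["ee_pos"],s["eef_rot"])
P=pose("wrist"); np.savez("w2.npz",K=P[0],o=P[1],M=P[2]); cv2.imwrite("pics/w2.png",read_camera("wrist")[:,:,::-1])
K,o,M=P
c=M.T@(np.array([.518,.187,.05])-o); q=K@(c*[1,-1,-1]); print(q[:2]/q[2])
E
sed 's/scene0/scene1/;s/top0/top1/' m.py > m1.py; python3 m1.py | grep -E "cap \["; python3 -c "
from h import *
print(plane(pose('top'),(255.58,268.89),.05),plane(pose('scene'),(380.95,203.3),.05))"
```

```text
4.5667 [0.50921295 0.03759358 0.20416679] [-0.84183262  0.65644266  0.26650612]
[0.50951352 0.03512992 0.20415495] [-0.32004703  2.05182293 -2.06274712]
[126.41480263 160.62467895]
cap [ 0.4643 -0.1988  0.0826] 0.0013 [218.74 194.77] [396.81 287.31]
cap [ 0.4615 -0.2488  0.0825] 0.0017 [197.44 196.31] [415.45 288.41]
cap [ 0.5168 -0.1517  0.0816] 0.0015 [240.2  210.97] [378.93 267.92]
cap [ 0.5141 -0.2016  0.0816] 0.0017 [218.48 212.61] [397.37 268.94]
cap [ 0.5115 -0.2515  0.0816] 0.0015 [196.6  214.25] [415.72 269.96]
[0.51678337 0.18584538 0.05      ] [0.5217853  0.18584614 0.05      ]
```

View pics/s1z.png

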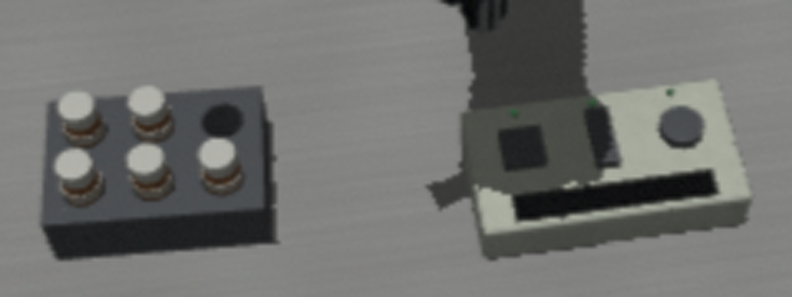

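View pics/w2.png

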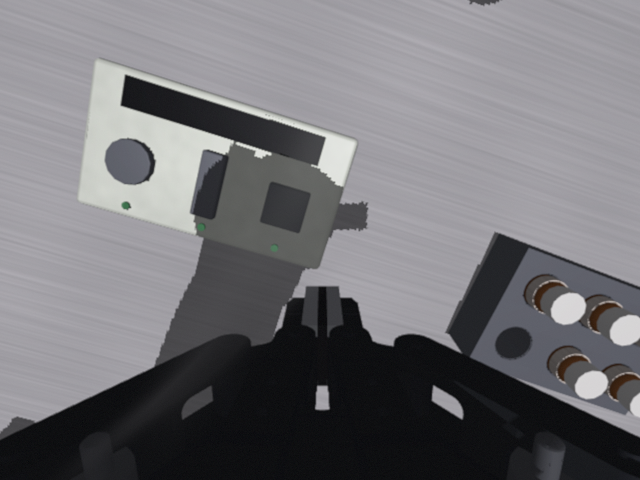

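All five caps are now level, and the high one reads 0.0816. The other vials haven't moved. In the wrist view the round key is at about (128,161), against a prediction of (126,161). Now I'll move over it at (0.518, 0.187).

Call:
arm_command:
  targets:
    - [[2,30,0],0,0]
    - [[2,30,0],0,0]
    - [[2,30,0],0,0]
    - [[2,30,0],0,0]
    - [[0,22,0],0,0]
    - [[0,0,0],0,0]
    - [[0,0,0],0,0]

```text
clock: 5.3
ee_pos: [0.522, 0.1693, 0.2036]
eef_rot: [-0.297, 2.06, -2.08]
ft_force: [-0.9, 0.5, 0.1]
finger_gap: -0.0
```

Call:
arm_command:
  targets:
    - [[-3,12,0],0,0]
    - [[0,0,0],0,0]
    - [[0,0,-25],0,0]
    - [[0,0,-30],0,0]
    - [[0,0,-25],0,0]
    - [[0,0,-10],0,0]
    - [[0,0,0],0,0]

```text
clock: 5.88
ee_pos: [0.5219, 0.1739, 0.1125]
eef_rot: [-0.278, 2.062, -2.088]
ft_force: [0.1, -0.0, 0.7]
finger_gap: -0.002
```

```bash
python3 - <<'E'
from h import *
s=bot.get_state(); print(s["clock"],s["ee_pos"],s["ft_force"])
P=pose("wrist"); cv2.imwrite("pics/w3.png",read_camera("wrist")[:,:,::-1])
K,o,M=P
c=M.T@(np.array([.518,.187,.05])-o); q=K@(c*[1,-1,-1]); print(q[:2]/q[2])
p=np.load("w2.npz"); print("w2 plane", plane((p["K"],p["o"],p["M"]),(128,161),.05))
E
```

```text
5.8833 [0.52187722 0.17389147 0.11250358] [ 0.12202505 -0.04065161  0.74410817]
[294.29235098 272.96305604]
w2 plane [0.51808212 0.18584952 0.05      ]
```

View pics/w3.png

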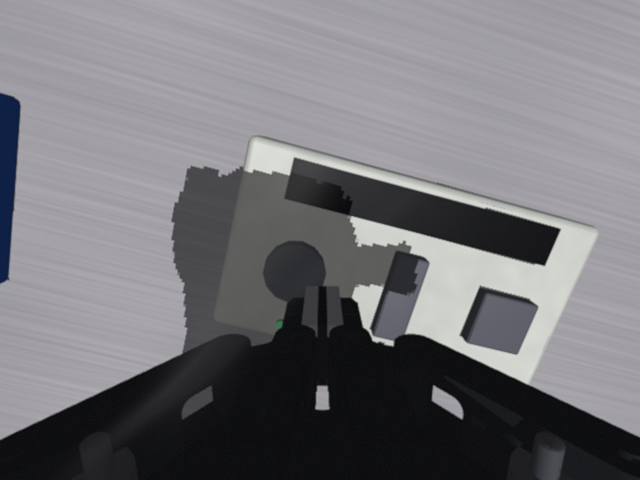

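The round key's top face is centred at (294,272), within 1 px of the prediction for z = 0.05. That confirms its position and height. I'll correct by (−4, +13) mm and keep descending.

Call:
arm_command:
  targets:
    - [[-4,13,0],0,0]
    - [[0,0,0],0,0]
    - [[0,0,-12],0,0]
    - [[0,0,-8],0,0]
    - [[0,0,0],0,0]

```text
clock: 6.35
ee_pos: [0.5212, 0.1882, 0.0979]
eef_rot: [-0.267, 2.06, -2.085]
ft_force: [-0.2, 0.3, 0.5]
finger_gap: 0.001
```

Call:
arm_command:
  targets:
    - [[-3,-1,-6],0,0]
    - [[0,0,-7],0,0]
    - [[0,0,-6],0,0]
    - [[0,0,-3],0,0]
    - [[0,0,0],0,0]

```text
clock: 6.77
ee_pos: [0.519, 0.1877, 0.0759]
eef_rot: [-0.263, 2.059, -2.083]
ft_force: [0.5, -0.4, -1.4]
finger_gap: 0.002
```

Contact should come at TCP 0.069, with the key bottoming at 0.063.

Call:
arm_command:
  targets:
    - [[0,0,-4],0,0]
    - [[0,0,-3],0,0]
    - [[0,0,-2],0,0]

```text
clock: 7.02
ee_pos: [0.5193, 0.1877, 0.0665]
eef_rot: [-0.263, 2.059, -2.083]
ft_force: [-0.2, 0.1, 3.1]
finger_gap: -0.002
```

Call:
arm_command:
  targets:
    - [[0,0,-1.5],0,0]

```text
clock: 7.1
ee_pos: [0.5193, 0.1877, 0.065]
eef_rot: [-0.263, 2.059, -2.083]
ft_force: [-2.2, -0.4, 2.6]
finger_gap: 0.002
```

Call:
arm_command:
  targets:
    - [[0,0,-1],0,0]

```text
clock: 7.18
ee_pos: [0.5193, 0.1877, 0.064]
eef_rot: [-0.263, 2.059, -2.083]
ft_force: [-1.2, -0.0, 4.7]
finger_gap: -0.0
```

Call:
arm_command:
  targets:
    - [[0,0,-0.8],0,0]

```text
clock: 7.27
ee_pos: [0.5193, 0.1877, 0.0634]
eef_rot: [-0.263, 2.059, -2.083]
ft_force: [-2.1, 0.3, 5.2]
finger_gap: -0.002
```

Call:
arm_command:
  targets:
    - [[0,0,-0.5],0,0]

```text
clock: 7.35
ee_pos: [0.5193, 0.1877, 0.0631]
eef_rot: [-0.263, 2.059, -2.083]
ft_force: [-2.4, -0.1, 5.1]
finger_gap: -0.0
```

Call:
arm_command:
  targets:
    - [[0,0,-0.6],0,0]

```text
clock: 7.43
ee_pos: [0.5194, 0.1877, 0.063]
eef_rot: [-0.263, 2.059, -2.082]
ft_force: [-2.9, -1.2, 10.0]
finger_gap: 0.001
```

The key is at its hard stop: 10 N at TCP 0.063. I'll withdraw upward.

Call:
arm_command:
  targets:
    - [[0,0,5],0,0]
    - [[0,0,15],0,0]
    - [[0,0,30],0,0]
    - [[0,0,35],0,0]
    - [[0,0,35],0,0]
    - [[0,0,20],0,0]
    - [[0,0,0],0,0]

```text
clock: 8.02
ee_pos: [0.5172, 0.187, 0.207]
eef_rot: [-0.266, 2.06, -2.085]
ft_force: [0.3, 0.1, -0.0]
finger_gap: 0.001
```

Call:
arm_command:
  targets:
    - [[-30,0,0],0,0]
    - [[-30,0,0],0,0]
    - [[-30,0,0],0,0]
    - [[-15,0,0],0,0]
    - [[0,0,0],0,0]
    - [[0,0,0],0,0]

```text
clock: 8.52
ee_pos: [0.4103, 0.1853, 0.2056]
eef_rot: [-0.262, 2.059, -2.082]
ft_force: [0.8, 0.7, -0.3]
finger_gap: -0.004
```

```bash
python3 - <<'E'
from h import *
s=bot.get_state(); print(s["clock"],s["ee_pos"],s["ft_force"])
for n in ["scene","top"]:
    im=read_camera(n); cv2.imwrite(f"pics/{n}2.png", im[:,:,::-1])
E
sed 's/scene0/scene2/;s/top0/top2/' m.py > m2.py; python3 m2.py | grep -E "cap \[|key \["
```

```text
8.5167 [0.41025246 0.18531161 0.20562548] [ 0.82415855  0.74569737 -0.25337635]
cap [ 0.4643 -0.1989  0.0825] 0.0014 [218.74 194.78] [396.84 287.31]
cap [ 0.4615 -0.2488  0.0824] 0.0017 [197.46 196.32] [415.45 288.42]
cap [ 0.5167 -0.1517  0.0815] 0.0015 [240.2  210.97] [378.92 267.94]
cap [ 0.5142 -0.2016  0.0816] 0.0016 [218.47 212.62] [397.36 268.91]
cap [ 0.5115 -0.2515  0.0816] 0.0015 [196.59 214.25] [415.73 269.97]
key [0.5188 0.1267 0.0455] 0.0008 [277.22 268.49] [356.88 206.18]
key [0.5177 0.1871 0.0438] 0.0009 [255.58 268.88] [380.95 203.3 ]
key [0.5192 0.0669 0.0434] 0.0016 [298.88 268.54] [332.85 209.73]
key [ 0.525   0.1965 -0.0115] 0.0049 [255.58 268.88] [383.15 217.49]
```

View pics/scene2.png

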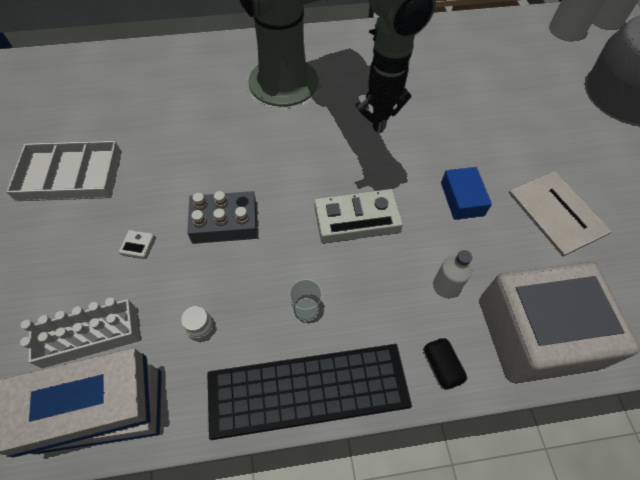

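The last scene picture shows all five caps level at about (197–240, 197–215). The round key at (381,203) measures the same as before the press, so it's back up. The bystanders look unmoved, and the gripper is clear at about (380,125). I'll hand the job in.

```bash
python3 -c "
from plant import bot
print(bot.finish_job())"
```

```text
the job is handed in; nothing more can be done
None
```

I pressed the high vial home, then pressed the round key to its stop and withdrew. The job was handed in at about 8.6 s of the 42 s; the hand-in reports no verdict.

- **Vial:** It was the +x, −y corner vial. It slid at about 4 N and stopped hard at 10.8 N, with the fingertips at 82 mm. Its cap top measured 97 mm before and 81.6 mm after, level with the other four (81.5–82.5 mm).
- **Round key:** It went down about 6 mm to its stop, at about 10 N. In the pictures afterwards it sat exactly where it started, so it sprang back.
- **Everything else:** The other vials and the square and oblong keys measured within 0.2 mm of where they started. The loose things looked unmoved, though I checked those only by eye. The arm stood clear of everything at the end.

**Disagreements:** Triangulating the key tops from the scene and top views read 44–45 mm instead of 50, because the masks included the key sides. The two wrist views and the measured stop matched 50 mm. The arm also drifted about 10–15 mm sideways during faster moves, which I corrected before each contact.

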